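# Hold a round flask down in the sprung weld cradle

### The arm

A 7-joint arm with a two-finger parallel gripper is mounted at the origin on the work surface. World frame = base frame: x ahead of the robot, y to its left, z up, the work surface at z = 0. Lengths are in mm, angles in rad, forces in N, time in s.
With the tool pointing down it reaches from about 350 to 900 mm from the base axis. Payload 7.2 kg.
Tool frame: the origin (TCP) lies at the very end of the fingers, on their centre line; the grasp point (between the pads) lies 19 mm behind it; z points along the fingers, y is the line along which they close (so a half turn about z gives the same grasp; the last joint's range is limited). The gripper opens to 88 mm and grips with 3 to 60 N. Pads are 20 mm wide; open, the fingers measure 115 mm over their backs; the gripper's body (75 mm by 178 mm) begins 61 mm behind the grasp point.
Start: joints at [-1.382, 0.411, -0.013, 1.596, 0.006, 1.134, -0.082], TCP at [158.751, 604.506, 222.653] pointing down, gripper open.
Joint ranges: [-2.95, 2.95], [-0.29, 1.99], [-1.47, 1.44], [0.14, 2.54], [-1.03, 4.17], [0.13, 1.85], [-2.86, 2.86]. Speed limits (rad/s): [2.39, 2.39, 3.01, 3.01, 3.14, 3.14, 3.14].

### API

Orientations are given as a unit quaternion [x, y, z, w].
In Python, from bench import readout, vision, robot gives the robot as it stands.
- The arm moves only by the shell command python3 -m crank 'ROWS'. ROWS is JSON, a list of rows, each a list of 3 entries, a list of its own where there are three numbers: the shift along the tool's x, y, z in mm, then the turn, a rotation vector about the tool's x, y, z in rad, then the closure, from 0 (fully open) to 1 (shut). In form: [[[x, y, z], [ax, ay, az], gripper], ...]. A call has exactly 5 rows; each row is the pose to reach, as a shift and turn from the pose commanded when the call began, along the tool's axes at that moment; what a row does not reach only later rows make up. A row lasts 1/8 s, in which the tool goes at most 62.5 mm and 10.7 degrees, less where a joint would pass 70% of its speed; a pose out of reach is approached as far as the arm can. A call with a gripper value outside its range is refused whole. The fingers move at their own pace and stop on an object; the grip force is fixed at half the most. Time passes only in rows, so rows that repeat a pose let the fingers close, or fill a call up. It gives the time, the measured TCP pose, the force, the opening and the grip force at its end, in the units of the state.
- readout.sense(): the state, without advancing time (a new reading comes with each control period).
- vision.grab_frame(name): name is "scene" or "side" or "wrist"; returns a dict with "pixels" (400x640x3 uint8, red, green, blue), "fx", "fy", "cx", "cy" (pixels), "cam_to_world" (4x4, takes a point from camera to world coordinates). Camera axes: x right, y up, looking along -z (the intrinsics and any distortion apply to the point x, -y, -z); pixel columns grow to the right and rows downward; lengths in mm; the calibration is good to about 2 mm. A picture is of the moment at which its call begins. There is no depth.
- robot.close_job(): hands the job in; it is judged then, once.
Trained networks look in the newest picture that a camera, given by its name, has taken for a name from the list of things; names that differ only in an ending like _2 or _b are one class to them, and where a whole thing is asked for, a point or a joint stands for the part that bears it (a point fixed in the world has none). Each returns a list of dicts, best first, with "score" (0 to 1); they miss things now and then, are a little off and sometimes report something else, mostly with a low value. They report only what shows in the picture. A call takes as long as a camera call. They do not tell look-alikes from the thing itself.
- vision.silhouettes(camera, thing): "mask" (400x640 bool, what is visible of it) and "box" ([centre column, centre row, width, height] in pixels, round what is visible of it).
The state is a dict: "t": time; "q": joint angles; "qd": joint speeds; "joint_efforts": joint torques, N m; "position": TCP position; "tcp_rot": TCP orientation; "contact_force": force on the tool from outside, world axes, zero at the start; "moment": the same for the moment, N m; "width": opening from 0.0 (shut) to 1.0 (fully open); "grip_force": force on a finger pad.
Only numpy, scipy, OpenCV 4.12 (cv2) and the standard library are available. Lean on these libraries where they do the work, as an engineer would, in place of code of your own. Each camera call takes 0.05 s, during which the arm holds its last target. There are 200 camera calls.

### The job

Lift the bare-metal round flask out of its rest and set it, neck up, in the sprung ring cradle that has the green tag beside it, then press it straight down until the brass ring is at or nearly at its stop, ready for tack welding. Finish while still holding it pressed down, the hand touching only the flask: do not let go or ease off. Leave the red-tagged cradle, the blue flask and the other things on the bench alone.

Things in the scene. Friction and masses are not known exactly. Their poses are not given: they have to be found in the camera images.
- flask: the flask to handle, bare metal, about 0.3 kg: ball 68 mm across, brass collar 42 mm across from 32 to 40 mm above the ball's centre, plain round neck 22 mm across standing from 40 to 85 mm above the centre, a 24 mm dark drain plug below reaching 44 mm under the centre. Origin at the ball's centre, z up along the neck. It starts upright in rest
- rest: plain dark rest for the bare-metal flask: 90 mm square foot with a fixed ring, 72 mm outside, 54 mm inside, top 32 mm above the bench; fixed; origin at the centre of its underside. The flask's ball centre stands about 52 mm above the bench
- cradle_a: the cradle on the robot's left (+y): blue round foot 110 mm across and 12 mm thick on the bench (origin: centre of its underside), three steel guide posts up to 70 mm high on a 92 mm circle, and a sprung brass ring, 72 mm outside, 54 mm inside, 12 mm high, that carries a flask by its ball. Fixed to the bench; the two cradles are alike.
- ring_a (a joint): cradle a: travel of the brass ring straight down, m: 0 = fully up, 0.022 = on its stop. Spring: about 4 N starts it moving and about 14 N holds it on the stop (the flask's own weight, about 3 N, does not press it down); it springs back up when let go
- seat_a (a point): cradle a: centre of the brass ring's top face, 64 mm above the bench when up; moves with the ring. A seated flask's ball centre lies about 20 mm above it, in line; the ball centres itself in the ring from a few mm off
- cradle_b: the cradle on the robot's right (-y): blue round foot 110 mm across and 12 mm thick on the bench (origin: centre of its underside), three steel guide posts up to 70 mm high on a 92 mm circle, and a sprung brass ring, 72 mm outside, 54 mm inside, 12 mm high, that carries a flask by its ball. Fixed to the bench; the two cradles are alike.
- ring_b (a joint): cradle b: travel of the brass ring straight down, m: 0 = fully up, 0.022 = on its stop. Spring: about 4 N starts it moving and about 14 N holds it on the stop (the flask's own weight, about 3 N, does not press it down); it springs back up when let go
- seat_b (a point): cradle b: centre of the brass ring's top face, 64 mm above the bench when up; moves with the ring. A seated flask's ball centre lies about 20 mm above it, in line; the ball centres itself in the ring from a few mm off
- tag_green: green magnetic disc, 54 mm across, 14 mm high with its dark knob, fixed on the bench about 98 mm from the centre of the cradle that is to be used (on its robot side); origin at the centre of its underside
- tag_red: red disc of the same make, beside the cradle that is out of use
- flask_blue: bystander, a finished flask painted blue, same shape, in a rest of its own at the back: ball 68 mm across, brass collar 42 mm across from 32 to 40 mm above the ball's centre, plain round neck 22 mm across standing from 40 to 85 mm above the centre, a 24 mm dark drain plug below reaching 44 mm under the centre. Origin at the ball's centre, z up along the neck. 
- spray_can: bystander, standing spray can 54 mm across, 150 mm high; origin at the centre of its underside
- brush: bystander, hand brush lying on the bench at the left
- hammer: bystander, hammer lying on the bench at the right
- flange: bystander, flat steel ring 68 mm across, 12 mm high; origin at the centre of its underside
- magnet: bystander, yellow welding magnet about 80 x 75 x 18 mm; origin at its underside
Things that resemble listed ones, but are neither listed nor needed, are in the scene too. Leave any brown look-alike of the cradle_a alone. What is shaped like the cradle_b but purple is not meant.

How it is judged:
By the outcome, as a careful person would: the job done as asked, in the order asked, and still so for the second after the job is handed in, while the arm keeps its last pose, push and grip.
It also fails if it takes over 35 s, if anything falls off the work surface, if the arm or the gripper's body presses on something with over 40 N, if the wrist force passes 120 N, or if a joint passes its speed limit or range.

## Working session

There is one attempt and no reset: what is moved stays moved. The work goes in short steps, Python scripts to look and compute and a shell command to move; the robot and the scene stay as the last step left them, time stands still between calls to the robot, and variables do not carry over. Pictures are saved under pics/ and viewed, at most 10 in all, crops included, and the job is handed in when it is done.

```bash
ls; mkdir -p pics; python3 - <<'E'
from bench import readout, vision, robot
import cv2
s=readout.sense(); print({k:s[k] for k in ('t','position','tcp_rot','contact_force','width')})
for n in ('scene','side'):
    f=vision.grab_frame(n); cv2.imwrite(f'pics/{n}0.png',f['pixels'][:,:,::-1]); print(n,f['fx'],f['cx'],f['cy'],f['cam_to_world'],[k for k in f])
    for th in ('flask','cradle_a','tag_green','tag_red','rest'):
        print(th,[(round(d['score'],2),[round(float(x)) for x in d['box']]) for d in vision.silhouettes(n,th)])
E
```

```text
pics
{'t': 0.0, 'position': array([158.66716795, 604.00449612, 221.83351701]), 'tcp_rot': array([ 1.28038074e-01,  9.91768936e-01, -7.92224125e-04, -3.56385391e-05]), 'contact_force': array([0.13896916, 0.3711876 , 1.46527525]), 'width': 1.0031381842573333}
scene 433.5779304104918 317.17090522861474 200.16906030368395 [[ 4.58617431e-01 -6.98977553e-01  5.48726191e-01  1.17569563e+03]
 [ 8.88481423e-01  3.72110606e-01 -2.68578589e-01 -3.00663633e+02]
 [-1.64564306e-02  6.10707849e-01  7.91684981e-01  9.18203867e+02]
 [ 0.00000000e+00  0.00000000e+00  0.00000000e+00  1.00000000e+00]] ['pixels', 'fx', 'fy', 'cx', 'cy', 'cam_to_world']
flask [(0.75, [303, 184, 28, 36]), (0.2, [372, 143, 15, 12])]
cradle_a [(0.9, [253, 172, 44, 44]), (0.79, [225, 225, 43, 50]), (0.72, [380, 212, 45, 48]), (0.71, [391, 160, 35, 43])]
tag_green [(0.7, [373, 144, 15, 8])]
tag_red [(0.59, [209, 206, 25, 17])]
rest [(0.86, [301, 207, 47, 31]), (0.32, [222, 219, 39, 35])]
side 422.9084401598435 320.4143753597378 200.279841135437 [[ 9.80420203e-01  1.10734045e-01 -1.62831805e-01  3.35335318e+02]
 [-1.96001637e-01  6.28395943e-01 -7.52796053e-01 -1.00067192e+03]
 [ 1.89626939e-02  7.69971760e-01  6.37796132e-01  9.09784390e+02]
 [ 0.00000000e+00  0.00000000e+00  0.00000000e+00  1.00000000e+00]] ['pixels', 'fx', 'fy', 'cx', 'cy', 'cam_to_world']
flask [(0.85, [314, 205, 19, 39])]
cradle_a [(0.84, [344, 182, 32, 34]), (0.75, [301, 166, 26, 34]), (0.73, [325, 267, 42, 43]), (0.7, [273, 240, 37, 44])]
tag_green [(0.43, [274, 176, 12, 7])]
tag_red [(0.63, [273, 149, 51, 12]), (0.52, [290, 282, 21, 15])]
rest [(0.83, [314, 224, 36, 21])]
```

```bash
python3 - <<'E'
import cv2,numpy as np
a=cv2.imread('pics/scene0.png')[110:270,170:430]; b=cv2.imread('pics/side0.png')[130:320,230:430]
cv2.imwrite('pics/sc.png',cv2.resize(a,(780,480),interpolation=3)); cv2.imwrite('pics/si.png',cv2.resize(b,(600,570),interpolation=3))
E
```

```text
(no output)
```

View pics/sc.png

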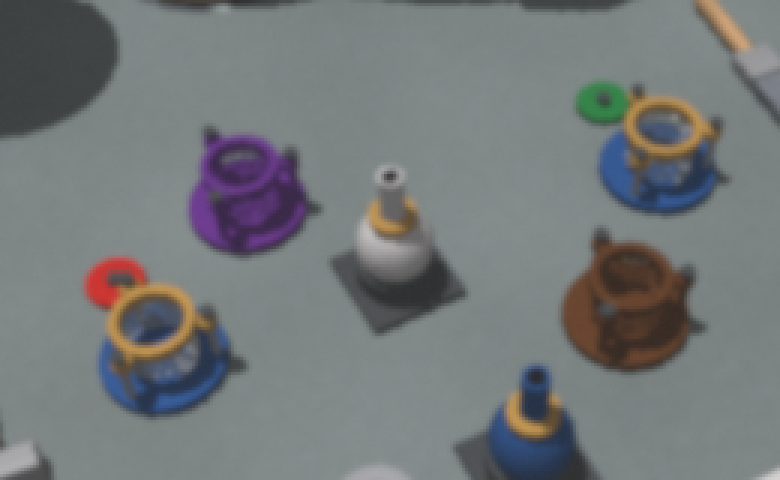

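View pics/si.png

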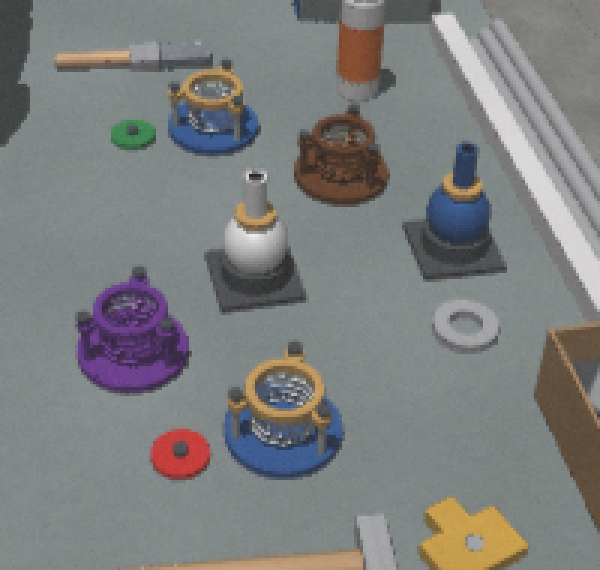

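The green-tagged cradle is cradle_a: the blue foot in scene around (391,160) and side around (301,166). The flask's neck top is at scene (300,169) and side (316,189). The brown and purple cradles are look-alikes.

```bash
cat > h.py <<'E'
import numpy as np
def ray(f,u,v):
    T=np.array(f['cam_to_world']); d=T[:3,:3]@np.array([(u-f['cx'])/f['fx'],-(v-f['cy'])/f['fy'],-1]); return T[:3,3],d/np.linalg.norm(d)
def onz(f,u,v,z):
    o,d=ray(f,u,v); return o+d*(z-o[2])/d[2]
def tri(rs):
    A=sum(np.eye(3)-np.outer(d,d) for o,d in rs); b=sum((np.eye(3)-np.outer(d,d))@o for o,d in rs); return np.linalg.solve(A,b)
def proj(f,p):
    T=np.array(f['cam_to_world']); c=T[:3,:3].T@(np.array(p)-T[:3,3]); return f['cx']+f['fx']*c[0]/-c[2], f['cy']-f['fy']*c[1]/-c[2]
E
python3 - <<'E'
from bench import vision,readout
from h import *
from scipy.spatial.transform import Rotation as R
a=vision.grab_frame('scene'); b=vision.grab_frame('side')
for n,p,q,z in (('neck',(300,168.7),(315.7,188.7),137),('ring',(392,152.3),(301.3,159.3),64),('tag',(371,144),(274,174.5),5),('flaskcollar',(301.3,182),(315.7,201.7),92)):
    print(n,tri([ray(a,*p),ray(b,*q)]).round(1),onz(a,*p,z).round(1),onz(b,*q,z).round(1))
s=readout.sense(); print(R.from_quat(s['tcp_rot']).as_matrix().round(3), s['position'], s['q'])
E
```

```text
neck [529.4 -28.8 135. ] [529.5 -28.2 137. ] [529.4 -33.4 137. ]
ring [530.1 245.7  57.2] [533.4 243.3  64. ] [529.1 232.7  64. ]
tag [429.8 246.1   1.4] [431.5 245.1   5. ] [429.9 239.3   5. ]
flaskcollar [529.8 -28.2  84.5] [533.7 -29.1  92. ] [528.8 -39.6  92. ]
[[-0.967  0.254  0.   ]
 [ 0.254  0.967  0.   ]
 [ 0.     0.    -1.   ]] [158.72699277 604.54478337 222.68882715] [-1.38222272  0.41106663 -0.01271918  1.5961643   0.00558417  1.13426913
 -0.08219777]
```

```bash
python3 -m crank '[[[-35,-35,0],[0,0,0],0],[[-70,-69,0],[0,0,0],0],[[-105,-104,0],[0,0,0],0],[[-140,-139,0],[0,0,0],0],[[-174,-173,0],[0,0,0],0]]'
python3 -m crank '[[[-35,-35,0],[0,0,0],0],[[-70,-69,0],[0,0,0],0],[[-105,-104,0],[0,0,0],0],[[-140,-139,0],[0,0,0],0],[[-174,-173,0],[0,0,0],0]]'
python3 -m crank '[[[-43,-43,0],[0,0,0],0],[[-86,-86,0],[0,0,0],0],[[-130,-130,0],[0,0,0],0],[[-172,-173,0],[0,0,0],0],[[-172,-173,0],[0,0,0],0]]'
cat > w.py <<'E'
import sys,cv2
from bench import vision,readout
from h import *
from scipy.spatial.transform import Rotation as R
s=readout.sense(); print(s['t'],s['position'].round(1),R.from_quat(s['tcp_rot']).as_matrix().round(3).tolist(),s['contact_force'].round(1),s['width'])
f=vision.grab_frame('wrist'); cv2.imwrite(f'pics/{sys.argv[1]}.png',f['pixels'][:,:,::-1]); print(f['fx'],np.array(f['cam_to_world'])[:3,3])
for th in sys.argv[2:]:
    print(th,[(round(d['score'],2),[round(float(x)) for x in d['box']]) for d in vision.silhouettes('wrist',th)])
E
python3 w.py w1 flask rest
python3 - <<'E'
from bench import vision
from h import *
f=vision.grab_frame('wrist'); print(proj(f,[529.5,-29,137]),proj(f,[529.5,-29,52]))
E
```

```text
t: 1.32
position: [283.9, 391.5, 222.9]
tcp_rot: [0.128, 0.992, 0.0, 0.0]
contact_force: [1.1, 0.3, 0.6]
width: 1.004
grip_force: 0.0
t: 1.95
position: [408.2, 180.0, 223.0]
tcp_rot: [0.128, 0.992, 0.0, 0.0]
contact_force: [0.2, 0.5, -0.4]
width: 1.001
grip_force: 0.0
t: 2.58
position: [531.2, -34.6, 222.8]
tcp_rot: [0.132, 0.991, -0.001, 0.001]
contact_force: [-0.7, 0.4, -0.4]
width: 0.997
grip_force: 0.0
2.575 [531.2 -34.6 222.8] [[-0.965, 0.261, 0.001], [0.261, 0.965, -0.002], [-0.002, -0.002, -1.0]] [-0.7  0.4 -0.4] 0.9967745176911181
310.32837940254046 [466.62113007 -16.45243297 384.69215395]
flask [(0.8, [316, 176, 60, 62]), (0.37, [316, 169, 89, 92])]
rest [(0.6, [316, 169, 88, 92])]
(np.float64(311.9625360385003), np.float64(201.9649800230241)) (np.float64(312.1431646061888), np.float64(181.68027079939876))
```

View pics/w1.png

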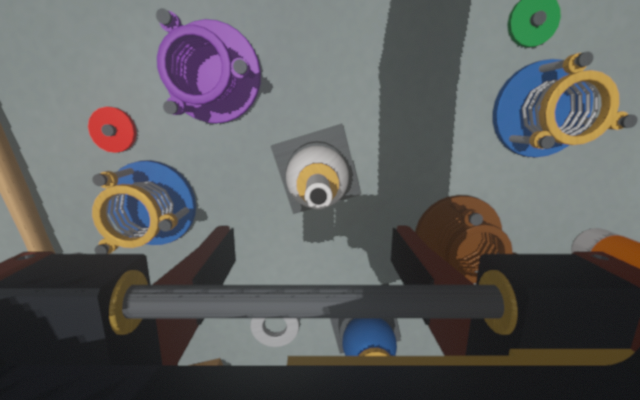

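Wrist view: neck top at (318.5,193.5), flask ball around (319,173), ring_a's top centre around (581,106) with the green tag beyond it.

```bash
python3 - <<'E'
from bench import vision,readout
from h import *
f=vision.grab_frame('wrist')
print(onz(f,318.5,193.5,137),onz(f,318,172.5,52),onz(f,581,106,64),onz(f,535,21,8),f['cam_to_world'])
s=readout.sense(); print(s['t'],s['position'],s['tcp_rot'],s['q'])
for p in ([s['position'][0],s['position'][1],s['position'][2]],): print(proj(f,p))
E
```

```text
[523.86646489 -21.42671841 137.        ] [521.28125226 -19.72015073  52.        ] [520.52629317 249.25500638  64.        ] [426.58287363 249.91003002   8.        ] [[ 2.52385701e-01 -9.36720158e-01 -2.42604210e-01  4.64997079e+02]
 [ 9.67626577e-01  2.44457779e-01  6.27630621e-02 -1.10319228e+01]
 [ 5.15060969e-04 -2.50590781e-01  9.68092968e-01  3.84545626e+02]
 [ 0.00000000e+00  0.00000000e+00  0.00000000e+00  1.00000000e+00]]
2.825 [529.4507538  -27.94872985 222.60124845] [ 1.26897535e-01  9.91915742e-01  3.58893588e-04 -2.20171855e-04] [-0.4193759   0.25908535  0.46515542  1.85027267 -0.13277427  1.06286363
  1.41353643]
(np.float64(312.47332095085494), np.float64(241.60519171833016))
```

```bash
python3 -m crank '[[[0,0,20],[0,0,0],0],[[0,0,45],[0,0,0],0],[[0,0,45],[0,0,0],0],[[0,0,45],[0,0,0],0],[[0,0,45],[0,0,0],0]]'
python3 w.py w2 flask
python3 - <<'E'
from bench import vision,readout
from h import *
import cv2
f=vision.grab_frame('wrist');s=readout.sense();print(s['position']);print(proj(f,s['position']),proj(f,[528,-28,137]),f['cam_to_world'])
cv2.imwrite('pics/w2c.png',cv2.resize(f['pixels'][80:280,190:450,::-1],(780,600),interpolation=3))
E
```

```text
t: 3.45
position: [530.5, -29.2, 178.7]
tcp_rot: [0.128, 0.992, 0.0, 0.001]
contact_force: [0.1, 0.1, 0.3]
width: 0.998
grip_force: 0.0
3.45 [530.5 -29.2 178.7] [[-0.967, 0.253, 0.002], [0.253, 0.967, 0.0], [-0.001, 0.001, -1.0]] [0.1 0.1 0.3] 0.9980584185697687
310.32837940254046 [465.68245424 -12.00484073 340.58410643]
flask [(0.56, [311, 192, 70, 79]), (0.17, [596, 103, 87, 108])]
[530.20140254 -29.46773292 178.26904631]
(np.float64(312.0377130750016), np.float64(241.3589335166146)) (np.float64(313.40075208761596), np.float64(214.8025275494379)) [[ 2.53918475e-01 -9.35872407e-01 -2.44270847e-01  4.65585895e+02]
 [ 9.67225474e-01  2.45828322e-01  6.35870986e-02 -1.21510716e+01]
 [ 5.39281301e-04 -2.52410925e-01  9.67619984e-01  3.40333246e+02]
 [ 0.00000000e+00  0.00000000e+00  0.00000000e+00  1.00000000e+00]]
```

View pics/w2c.png

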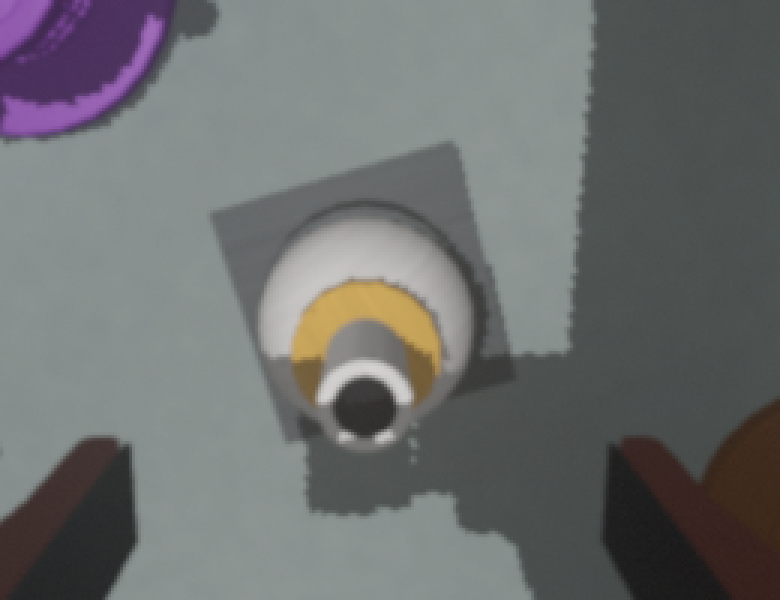

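Neck top at wrist (311.3,214.7) puts the axis at about (527.6,-29.4), so I correct by about 2.5 mm and descend to just above the collar.

```bash
python3 -m crank '[[[2.5,-0.5,15],[0,0,0],0],[[2.5,-0.5,35],[0,0,0],0],[[2.5,-0.5,60],[0,0,0],0],[[2.5,-0.5,76],[0,0,0],0],[[2.5,-0.5,83],[0,0,0],0]]'
python3 -m crank '[[[0,0,0],[0,0,0],0.4],[[0,0,0],[0,0,0],1],[[0,0,0],[0,0,0],1],[[0,0,0],[0,0,0],1],[[0,0,0],[0,0,0],1]]'
python3 w.py w3 flask
```

```text
t: 4.22
position: [526.7, -29.5, 93.4]
tcp_rot: [0.128, 0.992, -0.0, -0.001]
contact_force: [-0.4, -0.8, 0.2]
width: 0.999
grip_force: 0.0
t: 4.85
position: [527.5, -29.3, 94.9]
tcp_rot: [0.128, 0.992, 0.0, 0.0]
contact_force: [0.5, -0.2, -0.6]
width: 0.469
grip_force: 0.0
4.85 [527.5 -29.3  94.9] [[-0.967, 0.254, 0.0], [0.254, 0.967, 0.0], [-0.0, 0.0, -1.0]] [ 0.5 -0.2 -0.6] 0.46850492410180367
310.32837940254046 [462.88317724 -12.03839861 256.81451888]
flask [(0.78, [311, 228, 100, 113]), (0.22, [70, 236, 139, 99])]
```

Fingers are still closing.

```bash
python3 -m crank '[[[0,0,0],[0,0,0],1],[[0,0,0],[0,0,0],1],[[0,0,0],[0,0,0],1],[[0,0,0],[0,0,0],1],[[0,0,0],[0,0,0],1]]'
python3 -m crank '[[[0,0,-5],[0,0,0],1],[[0,0,-15],[0,0,0],1],[[0,0,-40],[0,0,0],1],[[0,0,-70],[0,0,0],1],[[0,0,-70],[0,0,0],1]]'
python3 w.py w4 flask
python3 - <<'E'
import cv2
from bench import vision
cv2.imwrite('pics/sc4.png',cv2.resize(vision.grab_frame('scene')['pixels'][110:270,170:430,::-1],(780,480),interpolation=3))
E
```

```text
t: 5.58
position: [527.3, -29.5, 94.7]
tcp_rot: [0.128, 0.992, -0.0, -0.0]
contact_force: [-0.6, -2.1, 1.1]
width: 0.244
grip_force: 30.0
t: 6.2
position: [528.8, -29.4, 166.9]
tcp_rot: [0.128, 0.992, 0.001, 0.002]
contact_force: [-0.5, 0.4, -3.1]
width: 0.243
grip_force: 30.0
6.2 [528.8 -29.4 166.9] [[-0.967, 0.254, 0.005], [0.254, 0.967, 0.001], [-0.004, 0.002, -1.0]] [-0.5  0.4 -3.1] 0.2434766673699673
310.32837940254046 [463.608225   -12.14745012 328.60285877]
flask [(0.69, [312, 226, 93, 114])]
```

View pics/w4.png

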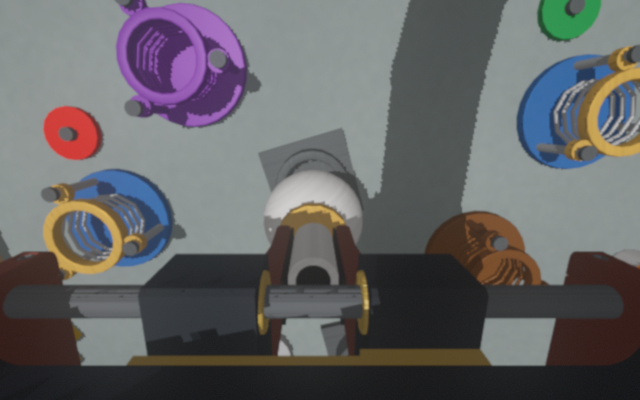

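Flask is lifted cleanly: width is 21.4 mm, weight about 3 N, and the rest at (305,160) is empty. Next, move over to cradle_a.

```bash
python3 -m crank '[[[4,15,-20],[0,0,0],1],[[14,52,-25],[0,0,0],1],[[26,98,-25],[0,0,0],1],[[38,144,-25],[0,0,0],1],[[50,190,-25],[0,0,0],1]]'
python3 -m crank '[[[9,36,0],[0,0,0],1],[[16,60,0],[0,0,0],1],[[19,72,0],[0,0,0],1],[[19,72,0],[0,0,0],1],[[19,72,0],[0,0,0],1]]'
python3 w.py w5 cradle_a seat_a flask tag_green
python3 - <<'E'
from bench import vision,readout
from h import *
import cv2
f=vision.grab_frame('wrist');s=readout.sense();print(s['position']);print(proj(f,[530,243,64]),np.array(f['cam_to_world']).tolist())
cv2.imwrite('pics/w5c.png',cv2.resize(f['pixels'][80:280,190:450,::-1],(780,600),interpolation=3))
for n in('scene','side'):
  f=vision.grab_frame(n); cv2.imwrite(f'pics/{n}5.png',f['pixels'][:,:,::-1])
E
```

```text
t: 6.98
position: [526.4, 168.3, 188.3]
tcp_rot: [0.128, 0.992, -0.001, -0.001]
contact_force: [0.6, -0.6, -3.2]
width: 0.24
grip_force: 30.0
t: 7.6
position: [527.3, 239.8, 189.4]
tcp_rot: [0.129, 0.992, -0.001, -0.0]
contact_force: [-0.9, 0.7, -2.7]
width: 0.251
grip_force: 30.0
7.6 [527.3 239.8 189.4] [[-0.967, 0.256, -0.0], [0.256, 0.967, -0.001], [0.0, -0.001, -1.0]] [-0.9  0.7 -2.7] 0.25146973444088394
310.32837940254046 [462.90050841 257.47330737 351.35187873]
cradle_a [(0.92, [319, 168, 101, 81]), (0.69, [12, 146, 22, 81]), (0.54, [284, 333, 13, 35])]
seat_a [(0.85, [324, 167, 89, 60]), (0.62, [287, 337, 11, 12])]
flask [(0.64, [312, 228, 96, 114])]
tag_green [(0.64, [292, 90, 51, 52])]
[527.279904   241.01931922 189.80310944]
(np.float64(315.36819094596103), np.float64(192.7753485415789)) [[0.255183592509594, -0.9358283251785843, -0.2431186539682653, 462.82421082681753], [0.9668926159713146, 0.24699998787764474, 0.06410674822972122, 258.18470483120785], [5.7393754525668966e-05, -0.25142862164416946, 0.96787584168842, 351.78992712005805], [0.0, 0.0, 0.0, 1.0]]
```

View pics/w5c.png

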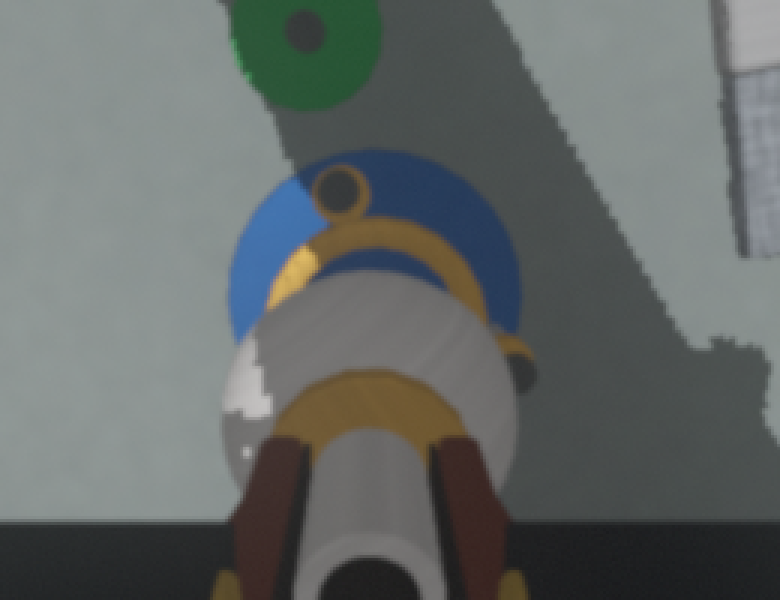

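The green tag is at crop (305,30), the ring's far arc apex at (377,216), and the ring is partly hidden by the held ball. I'll fit the ring and foot outlines.

```bash
python3 - <<'E'
from bench import vision,readout
from h import *
from scipy.optimize import least_squares
f=vision.grab_frame('wrist');s=readout.sense();print(s['position'])
def fit(P,r,z):
    w=np.array([onz(f,190+(u+.5)/3-.5,80+(v+.5)/3-.5,z) for u,v in P])[:,:2]
    for fr in (0,1):
        g=lambda p:np.hypot(*(w-p[:2]).T)-(p[2] if fr else r)
        q=least_squares(g,[528,243,r]); print(q.x.round(1),g(q.x).round(1))
fit([(268,305),(300,248),(335,226),(377,216),(430,230),(465,262),(485,305)],36,64)
fit([(375,150),(228,290),(521,290),(262,205),(490,205)],55,12)
fit([(305,110),(381,40),(232,40)],27,8)
E
```

```text
[527.21697584 241.39176266 189.74539448]
[527.6 243.9  36. ] [-0.8 -0.2 -0.1  0.6  0.3 -0.5 -0.7]
[526.1 244.3  34.8] [ 0.1 -0.1 -0.3  0.3  0.1 -0.3  0.1]
[528.3 243.5  55. ] [ 0.4 -0.4 -0.7 -0.5 -0. ]
[527.4 243.8  54.3] [ 0.2  0.2 -0.1 -0.4  0.1]
[429.  244.7  27. ] [ 0.2 -0.7 -0.7]
[206168.1 -50605.8 211918.8] [-15.8   7.5   8.3]
```

```bash
python3 -m crank '[[[0,2,10],[0,0,0],1],[[0,2.3,30],[0,0,0],1],[[0,2.3,48],[0,0,0],1],[[0,2.3,56],[0,0,0],1],[[0,2.3,58],[0,0,0],1]]'
python3 -m crank '[[[0,0,2],[0,0,0],1],[[0,0,4],[0,0,0],1],[[0,0,6],[0,0,0],1],[[0,0,8],[0,0,0],1],[[0,0,9],[0,0,0],1]]'
python3 -m crank '[[[0,0,0],[0,0,0],1],[[0,0,0],[0,0,0],1],[[0,0,0],[0,0,0],1],[[0,0,0],[0,0,0],1],[[0,0,0],[0,0,0],1]]'
```

```text
t: 8.68
position: [527.6, 243.6, 131.0]
tcp_rot: [0.128, 0.992, -0.0, -0.0]
contact_force: [-0.1, 0.5, -3.4]
width: 0.245
grip_force: 30.0
t: 9.3
position: [527.8, 243.6, 122.9]
tcp_rot: [0.128, 0.992, 0.0, 0.0]
contact_force: [-1.7, -1.4, 2.7]
width: 0.248
grip_force: 30.0
t: 9.93
position: [527.8, 243.7, 122.7]
tcp_rot: [0.128, 0.992, -0.0, 0.0]
contact_force: [-1.4, -3.1, 4.2]
width: 0.248
grip_force: 30.0
```

```bash
python3 -m crank '[[[0,0,3],[0,0,0],1],[[0,0,6],[0,0,0],1],[[0,0,9],[0,0,0],1],[[0,0,11],[0,0,0],1],[[0,0,13],[0,0,0],1]]'
python3 -m crank '[[[0,0,1],[0,0,0],1],[[0,0,2],[0,0,0],1],[[0,0,3],[0,0,0],1],[[0,0,4],[0,0,0],1],[[0,0,4],[0,0,0],1]]'
python3 -m crank '[[[0,0,0.5],[0,0,0],1],[[0,0,1],[0,0,0],1],[[0,0,1],[0,0,0],1],[[0,0,1],[0,0,0],1],[[0,0,1],[0,0,0],1]]'
```

```text
t: 10.55
position: [527.8, 243.7, 109.9]
tcp_rot: [0.128, 0.992, 0.0, 0.0]
contact_force: [-2.7, -2.8, 10.3]
width: 0.245
grip_force: 30.0
t: 11.18
position: [527.8, 243.6, 106.1]
tcp_rot: [0.128, 0.992, 0.0, 0.0]
contact_force: [-3.3, -3.5, 11.5]
width: 0.25
grip_force: 30.0
t: 11.8
position: [527.9, 243.6, 105.3]
tcp_rot: [0.128, 0.992, 0.0, 0.0]
contact_force: [-3.4, -4.0, 12.0]
width: 0.25
grip_force: 30.0
```

```bash
python3 -m crank '[[[0.3,-0.6,0.5],[0,0,0],1],[[0.7,-1.2,1],[0,0,0],1],[[0.7,-1.2,1],[0,0,0],1],[[0.7,-1.2,1],[0,0,0],1],[[0.7,-1.2,1],[0,0,0],1]]'
python3 -m crank '[[[0,0,0.5],[0,0,0],1],[[0,0,1],[0,0,0],1],[[0,0,1],[0,0,0],1],[[0,0,1],[0,0,0],1],[[0,0,1],[0,0,0],1]]'
```

```text
t: 12.42
position: [527.4, 243.2, 104.5]
tcp_rot: [0.128, 0.992, 0.001, 0.001]
contact_force: [-3.8, -1.6, 11.7]
width: 0.248
grip_force: 30.0
t: 13.05
position: [527.6, 243.3, 104.3]
tcp_rot: [0.128, 0.992, 0.001, 0.001]
contact_force: [-5.2, -3.4, 17.9]
width: 0.242
grip_force: 30.0
```

The force jumped to 18 N with no further travel, at the predicted stop height (104.6 mm). I'll check it visually.

```bash
python3 - <<'E'
from bench import vision
import cv2,numpy as np
a=vision.grab_frame('side')['pixels'][110:210,240:370,::-1]; b=vision.grab_frame('scene')['pixels'][100:200,330:460,::-1]
cv2.imwrite('pics/fin.png',np.hstack([cv2.resize(x,None,fx=3,fy=3,interpolation=3) for x in (a,b)]))
E
```

```text
(no output)
```

View pics/fin.png

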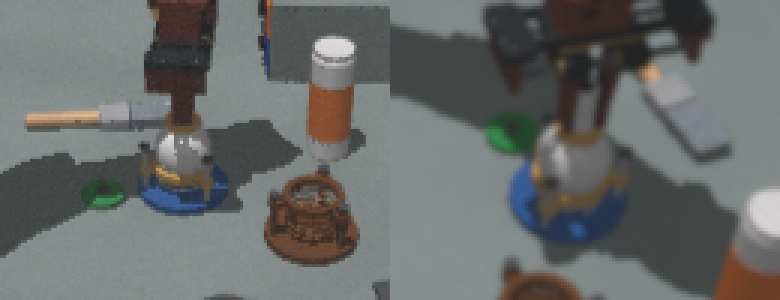

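The flask stands upright in the green-tagged cradle with the ring well down the posts (side crop (182,178)), and the hand touches only the neck and collar. Handing in.

```bash
python3 -c "
from bench import robot,readout
s=readout.sense();print(s['t'],s['position'],s['contact_force'],s['grip_force']);print(robot.close_job())"
```

```text
13.15 [527.58755484 243.25088042 104.32688303] [-5.40649163 -3.46723125 17.94448147] 30.007748901844025
the job is handed in; nothing more can be done
None
```

The bare-metal flask is neck up in the green-tagged cradle (cradle_a), held pressed down on the ring's stop at about 18 N, and the job was handed in at 13.2 s.

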